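# Issue one washer from the magazine feeder into the blue order bin

### The arm

A 6-joint arm with a two-finger parallel gripper is mounted at the origin on the work surface. World frame = base frame: x ahead of the robot, y to its left, z up, the work surface at z = 0. Lengths are in m, angles in rad, forces in N, time in s.
With the tool pointing down it reaches from about 0.35 to 0.775 m from the base axis. Payload 7.3 kg.
Tool frame: the origin (TCP) lies at the centre of the arm's flange, where the gripper is bolted on; the fingertips stand 178 mm ahead of it and the grasp point (between the pads) lies robot.pinch_z ahead of it (robot.pinch_z is the distance from the TCP to the grasp point, in m); x points along the fingers, z is the direction in which the jaws open and shut, and the axes are right-handed (so a half turn about x gives the same grasp; the last joint's range is limited). The gripper opens to 92 mm and grips with 3 to 60 N. Pads are 19 mm wide; open, the fingers measure 130 mm over their backs; the gripper's body (75 mm by 190 mm) begins 47 mm behind the grasp point.
Start: joints at [0.975, 0.342, 1.524, -0, 1.275, -0.146], TCP at [0.228, 0.473, 0.405] pointing down, gripper open.
Joint ranges: [-2.53, 2.53], [-0.77, 2.02], [0.04, 2.7], [-1, 4.14], [0.28, 2.66], [-3.11, 3.11]. Speed limits (rad/s): [2.57, 2.57, 3.14, 3.14, 3.14, 3.14].

### API

Orientations are given as [roll, pitch, yaw] about the fixed x, y, z axes, in that order (R = Rz(yaw) Ry(pitch) Rx(roll)).
In Python, from cell import robot gives the robot as it stands.
- The arm moves only by the shell command python3 -m jog 'ROWS' [FORCE]. ROWS is JSON, a list of rows, each an object of numbers: "fingers": the closure, from 0 (fully open) to 1 (shut); "x", "y", "z": the shift along the tool's x, y, z in cm; "spin": the turn about the tool's x in degrees. A call has 1 to 5 rows; each row is the pose to reach, as a shift and turn from the pose commanded when the call began, along the tool's axes at that moment; what a row does not reach only later rows make up. A row lasts 1/8 s, in which the tool goes at most 62.5 mm and 10.7 degrees, less where a joint would pass 70% of its speed; a pose out of reach is approached as far as the arm can. A call with a gripper value outside its range is refused whole. The fingers move at their own pace and stop on an object; FORCE is the grip in N (left out, the last holds). Time passes only in rows, so rows that repeat a pose let the fingers close. It gives the time, the measured TCP pose, the force and the opening at its end, in the units of the state.
- robot.observe(): the state, without advancing time (a new reading comes with each control period).
- robot.read_camera(name): name is "scene" or "side" or "wrist"; returns a dict with "color" (480x640x3 uint8, red, green, blue), "mtx" (3x3 intrinsics, pixels), "view" (4x4, takes a point from world to camera coordinates); the wrist camera has in their place "T_tool_cam" (4x4, takes a point from camera to tool coordinates, whose origin is the TCP and whose axes are the tool frame's). Camera axes: x right, y down, z forward; pixel columns grow to the right and rows downward; lengths in m; the calibration is good to about 2 mm. A picture is of the moment at which its call begins: read the wrist's pose just before it. There is no depth.
- robot.hand_in(): hands the job in, once; it reports no verdict.
Trained networks look in a picture, given as the dict that the camera call returned (one of the last four; its "shot" number tells which), for a name from the list of things; names that differ only in an ending like _2 or _b are one class to them, and where a whole thing is asked for, a point or a joint stands for the part that bears it (a point fixed in the world has none). Each returns a list of dicts, best first, with "conf" (0 to 1); they miss things now and then, are a little off and sometimes report something else, mostly with a low value. They report only what shows in the picture. A call takes as long as a camera call. They do not tell look-alikes from the thing itself.
- robot.look_for(target, picture): "xy" ([column, row] in pixels, amid what is visible of it).
The state is a dict: "time": time; "qpos": joint angles; "qvel": joint speeds; "joint_efforts": joint torques, N m; "tool_pos": TCP position; "tool_rot": TCP orientation; "contact_force": force on the tool from outside, world axes, zero at the start; "torque": the same for the moment, N m; "opening": finger opening in m.
Only numpy, scipy, OpenCV 4.12 (cv2) and the standard library are available. Lean on these libraries where they do the work, as an engineer would, in place of code of your own. Each camera call takes 0.05 s, during which the arm holds its last target. There are 200 camera calls.

### The job

Issue one brass washer to the order: press the feeder's red plunger knob fully home once and let it spring all the way back, so that a single washer is left on the black outlet apron. Then push that washer sideways off the apron so that it drops into the blue bin. Pick nothing up, leave the other washers in the magazine, and leave the bins and the other things where they stand.

Things in the scene. Friction and masses are not known exactly. Their poses are not given: they have to be found in the camera images.
- feeder: Washer feeder bolted to the bench, 200 mm long: grey stand, deck 70 mm above the bench, magazine of four upright bars in the middle, black outlet apron in front, red plunger knob behind. Origin on the bench under the magazine's axis; +x (roughly away from the robot, turned up to 0.35 rad) is the way the plunger is pressed and washers come out, +y to its left, z up.
- magazine (a point): On the magazine's axis, at deck height (70 mm above the bench); five washers are stacked here. Bars and hoop reach 120 mm above the bench, x and y within 31 mm. Beside it, at feeder y = +34 and -34 mm, lie two spring cylinders from x = -34 to +28 mm, top 85 mm above the bench. Behind it deck and rails (top 78 mm above the bench) reach back to x = -88 mm.
- outlet (a point): On the apron's surface, 70 mm above the bench, at feeder x = +55 mm, y = 0: about where the centre of the pressed-out washer comes to lie. The apron is flat from x = +28 to +96 mm and ends in open edges at y = +40 and -40 mm; a lip 8 mm high closes its far end at x = +96 to +100 mm.
- knob (a point): Centre of the flat rear face of the red mushroom knob, 36 mm diameter, 96 mm above the bench, at feeder x = -104 mm at rest; pressed level along the feeder's +x. The crosshead in front of it spans 80 mm, top 85 mm above the bench. A finger lower than 84 mm above the bench would run into deck and rails in the stroke. Nothing stands within 60 mm behind the knob.
- plunger (a joint): Plunger travel in m: 0 at rest, 0.060 fully home (hard stop). A spring returns it: about 3 N to start, 7 N to hold home, plus 1 or 2 N of friction on the way in. One full stroke pushes out the lowest washer; the stack drops one place once the plunger is back. A second stroke would push out a second washer.
- blue_bin: Blue open picking bin, 150 (x) x 110 (y) x 55 mm high, walls and floor 3 mm, its front end (-x) only 26 mm high, about 160 g, loose. Origin at the centre of its underside, axes parallel to the feeder's. It stands left (+y) or right (-y) of the apron, its long side tucked a few mm under the apron's open edge, and is to receive the washer.
- yellow_bin: The same bin in yellow, for another order, on the other side of the apron. To be left empty and where it is.
- washer_1: The lowest washer in the magazine, the one that comes out: brass-coloured thick washer, 44 mm outside, 22 mm hole, 8 mm thick, 77 g; origin at the centre of its underside. At the start it lies on the deck (70 mm above the bench).
- bolt: Large hexagon bolt standing on its head, 30 mm across the flats, shank 20 mm, 91 mm tall, 260 g; origin at the centre of its underside. To be left alone.
- spanner: Spanner lying on the bench, 150 mm long along its x, crosswise to the feeder, to the right of it. To be left alone.
- carton: Small cardboard carton, 70 x 110 x 48 mm high, to the left of the feeder and bins; origin at the centre of its underside. To be left alone.
- washer_2: Washer number 2 from the bottom of the stack: brass-coloured thick washer, 44 mm outside, 22 mm hole, 8 mm thick, 77 g; origin at the centre of its underside. To stay in the magazine.
- washer_3: Washer number 3 from the bottom of the stack: brass-coloured thick washer, 44 mm outside, 22 mm hole, 8 mm thick, 77 g; origin at the centre of its underside. To stay in the magazine.
- washer_4: Washer number 4 from the bottom of the stack: brass-coloured thick washer, 44 mm outside, 22 mm hole, 8 mm thick, 77 g; origin at the centre of its underside. To stay in the magazine.
- washer_5: Washer number 5 from the bottom of the stack: brass-coloured thick washer, 44 mm outside, 22 mm hole, 8 mm thick, 77 g; origin at the centre of its underside. To stay in the magazine.
Not all that is in view belongs to the job. Of the things that look like the feeder, the smaller one is meant. Several things look just like the blue_bin: the one meant starts farthest to the robot's left.

How it is judged:
By the outcome, as a careful person would: the job done as asked, in the order asked, and still so for the second after the job is handed in, with the robot touching nothing.
It also fails if it takes over 42 s, if anything falls off the work surface, if the arm or the gripper's body presses on something with over 40 N, if the wrist force passes 120 N, or if a joint passes its speed limit or range.

## Working session

There is one attempt and no reset: what is moved stays moved. The work goes in short steps, Python scripts to look and compute and a shell command to move; the robot and the scene stay as the last step left them, time stands still between calls to the robot, and variables do not carry over. Pictures are saved under pics/ and viewed, on a budget of 10 in all, crops included, one or two more only if the job needs it, and the job is handed in when it is done.

```bash
mkdir -p pics; ls
python3 - <<'E'
from cell import robot
import cv2,numpy as np
s=robot.observe();print(s['time'],s['tool_pos'],s['tool_rot'],robot.pinch_z)
for n in("scene","side"):
    p=robot.read_camera(n);cv2.imwrite(f'pics/{n}0.png',p['color'][:,:,::-1])
    print(n,p['mtx'].tolist(),np.round(p['view'],4).tolist())
    for t in("feeder","magazine","outlet","knob","blue_bin","yellow_bin","bolt","spanner","carton"):
        print(t,[(np.round(d['xy']).tolist(),round(d['conf'],2)) for d in robot.look_for(t,p)])
E
```

```text
pics
0.0 [0.2281723  0.47266847 0.40405322] [ 3.00984635  1.56924282 -2.15235594] 0.1592
scene [[495.2799148605451, 0.0, 321.4339213112215], [0.0, 495.2799148605451, 244.0327830885046], [0.0, 0.0, 1.0]] [[0.6235, 0.7817, -0.0138, -0.2636], [0.6308, -0.5133, -0.5819, -0.3864], [-0.462, 0.3541, -0.8131, 1.6515], [0.0, 0.0, 0.0, 1.0]]
feeder [([477.0, 209.0], 0.77), ([320.0, 238.0], 0.7)]
magazine [([321.0, 239.0], 0.7), ([475.0, 214.0], 0.62)]
outlet [([476.0, 209.0], 0.87), ([321.0, 243.0], 0.79)]
knob [([444.0, 180.0], 0.97), ([296.0, 225.0], 0.79)]
blue_bin [([322.0, 286.0], 0.96), ([161.0, 312.0], 0.65), ([261.0, 277.0], 0.24)]
yellow_bin [([368.0, 233.0], 0.69), ([320.0, 242.0], 0.61)]
bolt [([331.0, 205.0], 0.59), ([317.0, 245.0], 0.25)]
spanner [([322.0, 285.0], 0.69), ([262.0, 275.0], 0.64)]
carton [([363.0, 197.0], 0.81), ([296.0, 223.0], 0.36)]
side [[490.378965530722, 0.0, 318.35266425621256], [0.0, 490.378965530722, 238.9731432021472], [0.0, 0.0, 1.0]] [[-0.9885, -0.151, 0.0028, 0.5663], [-0.113, 0.7273, -0.6769, 0.2231], [0.1002, -0.6695, -0.7361, 1.0137], [0.0, 0.0, 0.0, 1.0]]
feeder [([190.0, 400.0], 0.93), ([341.0, 258.0], 0.87)]
magazine [([190.0, 402.0], 0.89), ([341.0, 255.0], 0.8)]
outlet [([338.0, 259.0], 0.87), ([193.0, 399.0], 0.81)]
knob [([244.0, 390.0], 0.57)]
blue_bin [([291.0, 234.0], 0.94), ([383.0, 156.0], 0.6)]
yellow_bin [([312.0, 298.0], 0.67)]
bolt [([371.0, 307.0], 0.79)]
spanner [([357.0, 218.0], 0.78)]
carton [([347.0, 348.0], 0.84)]
```

View pics/scene0.png

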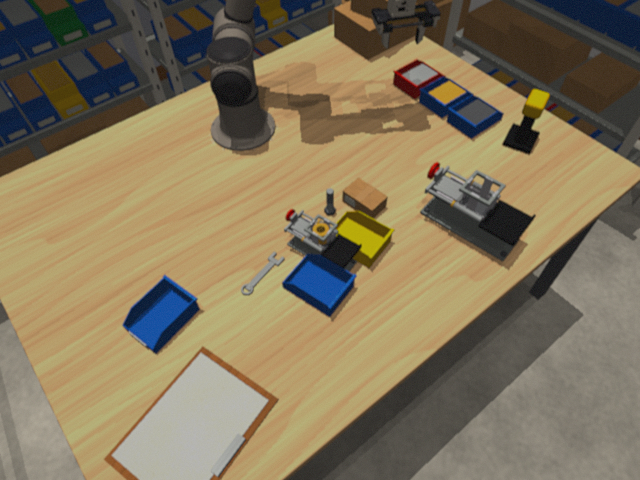

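View pics/side0.png

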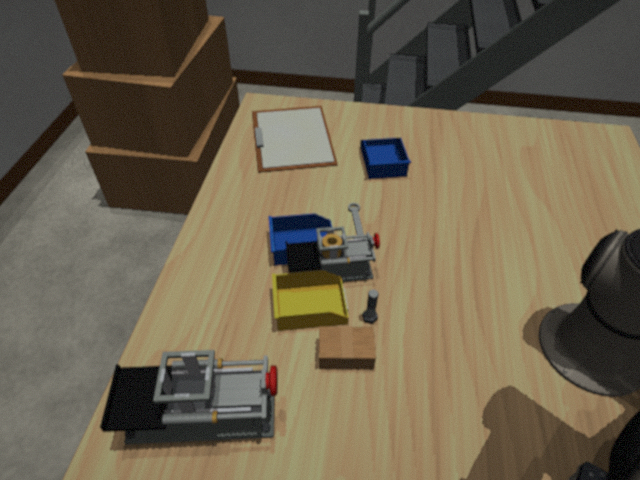

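The smaller feeder is at scene (320,238) and side (341,258). The blue bin beside its apron, at scene (322,286), is to its right (-y), and the yellow bin is to its left. Next I'll fit the feeder pose from the colour blobs, and view enlarged crops to check it.

```bash
cat > h.py <<'E'
from cell import robot
import cv2,numpy as np
from scipy.optimize import least_squares
def proj(p,P):
    P=np.atleast_2d(P);c=P@p['view'][:3,:3].T+p['view'][:3,3];u=c@p['mtx'].T;return u[:,:2]/u[:,2:]
def f2w(f,P):
    P=np.atleast_2d(np.array(P,float))/1000;c,s=np.cos(f[2]),np.sin(f[2])
    return np.c_[f[0]+c*P[:,0]-s*P[:,1],f[1]+s*P[:,0]+c*P[:,1],P[:,2]]
def blob(p,lo,hi,box):
    x0,y0,x1,y1=box;h=cv2.cvtColor(p['color'],cv2.COLOR_RGB2HSV)[y0:y1,x0:x1]
    m=cv2.inRange(h,np.array(lo),np.array(hi));n,l,st,c=cv2.connectedComponentsWithStats(m)
    i=1+np.argmax(st[1:,4]);return c[i]+[x0,y0],st[i,4]
E
python3 - <<'E'
from h import *
S=robot.read_camera("scene");D=robot.read_camera("side")
obs=[]
for p,kb,ab in((S,(280,205,302,228),(318,230,365,272)),(D,(368,228,385,252),(280,238,322,275))):
    k,n=blob(p,(0,130,60),(8,255,255),kb) ; a,m=blob(p,(0,0,0),(180,255,45),ab)
    print(k,n,a,m); obs.append((p,k,a))
def r(f): return np.concatenate([np.r_[proj(p,f2w(f,[-98,0,96]))[0]-k,(proj(p,f2w(f,[63,0,70]))[0]-a)*.6] for p,k,a in obs])
s=least_squares(r,[.5,-.1,0]);f=s.x;print(f,s.fun);np.save('f.npy',f)
out=[]
for p,b in((S,(260,180,400,320)),(D,(260,190,400,330))):
    im=cv2.resize(p['color'][b[1]:b[3],b[0]:b[2],::-1],None,fx=2.85*1.0,fy=2.85,interpolation=cv2.INTER_CUBIC)
    for P in([-104,0,96],[55,0,70],[96,40,70],[96,-40,70],[28,40,70],[28,-40,70],[31,31,120],[-31,31,120],[31,-31,120],[-31,-31,120]):
        q=(proj(p,f2w(f,P))[0]-b[:2]+.5)*2.85;cv2.circle(im,tuple(int(v) for v in q),3,(0,255,0),1)
    out.append(im)
cv2.imwrite('pics/c1.png',np.hstack(out))
def tri(pa,pb,z): # point at known height, both cams
    return [least_squares(lambda w:proj(p,[w[0],w[1],z])[0]-q,[.5,-.1]).x for p,q in((S,pa),(D,pb))]
for t,a,b,z in(("bolt",(331,205),(371,307),.04),("carton",(363,197),(347,348),.024)):print(t,tri(a,b,z))
E
```

```text
[289.26666667 213.77777778] 45 [340.37131367 251.25335121] 746
[376.41666667 239.41666667] 60 [302.80977131 256.9968815 ] 962
[ 0.55947097 -0.1130485   0.28642164] [ 0.09955778  1.31291162 -0.2917803  -1.36421213 -0.28488659  0.97988849
  0.69836819 -0.97677556]
bolt [array([ 0.47165746, -0.00369941]), array([ 0.46118078, -0.00116323])]
carton [array([0.49651387, 0.09583132]), array([0.50050005, 0.09393708])]
```

View pics/c1.png

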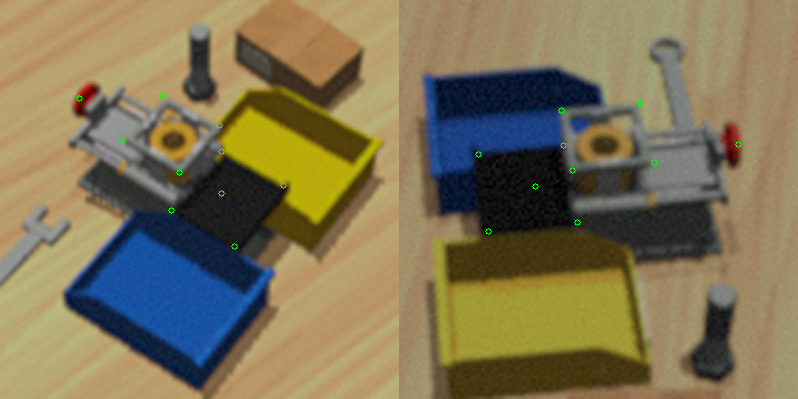

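The fit matches in both views: the knob, apron corners and hoop corners all land on their features. Next I'll work out the approach behind the knob.

```bash
cat >> h.py <<'E'
from scipy.spatial.transform import Rotation as Ro
def go(*P,f=None):
    """feeder mm of the fingertips centre -> tool-frame shift cm and spin deg from current pose"""
    f=np.load('f.npy') if f is None else f
    s=robot.observe();R=Ro.from_euler('xyz',s['tool_rot']).as_matrix();p=np.array(s['tool_pos'])
    tip=p+R@[.178,0,0]
    c,sn=np.cos(f[2]),np.sin(f[2]);d=tip[:2]-f[:2]
    print('t',round(s['time'],2),'tip in feeder mm',np.round([1000*(c*d[0]+sn*d[1]),1000*(-sn*d[0]+c*d[1]),1000*tip[2]],1),'toolx',np.round(R[:,0],3),'F',np.round(s['contact_force'],1),'open',round(s['opening'],3))
    fy=np.array([-sn,c,0]);
    zt=R.T@fy; a=np.degrees(np.arctan2(-zt[1],zt[2]))
    a=(a+90)%180-90
    print('spin',round(a,1),'q',np.round(s['qpos'],2))
    for q in P:
        print(q,'shift cm',np.round(100*R.T@(f2w(f,q)[0]-tip),2))
    print('axes: fx in tool',np.round(R.T@[c,sn,0],3),'fy',np.round(R.T@fy,3))
E
python3 -c "
from h import *
go([-135,0,230],[-135,0,90])"
```

```text
t 1.1 tip in feeder mm [-152.2  655.6  226.7] toolx [ 0.  0. -1.] F [ 0.7  0.5 -0.6] open 0.092
spin -42.2 q [ 0.98  0.34  1.52 -0.    1.28 -0.15]
[-135, 0, 230] shift cm [ -0.33 -45.3  -47.42]
[-135, 0, 90] shift cm [ 13.67 -45.3  -47.43]
axes: fx in tool [ 0.    -0.741  0.671] fy [0.    0.671 0.741]
```

```bash
python3 -m jog '[{"fingers":1,"y":-4,"z":-4.2},{"fingers":1,"y":-8.1,"z":-8.5},{"fingers":1,"y":-12.2,"z":-12.8},{"fingers":1,"y":-16.3,"z":-17.1},{"fingers":1,"y":-20.4,"z":-21.4}]' 10; python3 -c "
from h import *
go([-135,0,230])"
```

```text
t 1.1 tip in feeder mm [-152.2  655.6  226.7] toolx [ 0.  0. -1.] F [ 0.7  0.5 -0.6] open 0.092
spin -42.2 q [ 0.98  0.34  1.52 -0.    1.28 -0.15]
[-135, 0, 230] shift cm [ -0.33 -45.3  -47.42]
axes: fx in tool [ 0.    -0.741  0.671] fy [0.    0.671 0.741]$[0]: bad value
```

```bash
python3 -m jog '[{"fingers":1.0,"x":0,"y":-4,"z":-4.2,"spin":0},{"fingers":1.0,"x":0,"y":-8.1,"z":-8.5,"spin":0},{"fingers":1.0,"x":0,"y":-12.2,"z":-12.8,"spin":0},{"fingers":1.0,"x":0,"y":-16.3,"z":-17.1,"spin":0},{"fingers":1.0,"x":0,"y":-20.4,"z":-21.4,"spin":0}]' 10; python3 -c "
from h import *
go([-135,0,230])"
```

```text
time: 1.72
tool_pos: [0.3191, 0.1897, 0.405]
tool_rot: [-0.822, 1.569, 0.3]
contact_force: [1.8, 0.8, 0.3]
opening: 0.0465
t 1.73 tip in feeder mm [-144.8  358.3  227. ] toolx [ 0.001  0.    -1.   ] F [1.8 0.8 0.3] open 0.047
spin -42.1 q [ 0.33  0.05  1.89 -0.    1.19 -0.79]
[-135, 0, 230] shift cm [ -0.3  -24.77 -25.9 ]
axes: fx in tool [ 0.001 -0.741  0.671] fy [0.    0.671 0.741]
```

Every row needs all the keys. Continuing.

```bash
python3 -m jog '[{"fingers":1.0,"x":0,"y":-4.2,"z":-4.4,"spin":-8},{"fingers":1.0,"x":0,"y":-8.4,"z":-8.8,"spin":-16},{"fingers":1.0,"x":0,"y":-12.6,"z":-13.2,"spin":-24},{"fingers":1.0,"x":0,"y":-16.8,"z":-17.6,"spin":-32},{"fingers":1.0,"x":0,"y":-21,"z":-22,"spin":-40}]'; python3 -c "
from h import *
go([-135,0,230],[-140,0,150])"
```

```text
time: 2.35
tool_pos: [0.4032, -0.0688, 0.4051]
tool_rot: [-1.766, 1.57, 0.047]
contact_force: [0.9, 0.2, -0.3]
opening: 0.0005
t 2.35 tip in feeder mm [-137.2   86.5  227.1] toolx [ 0.001  0.    -1.   ] F [ 0.9  0.2 -0.3] open 0.0
spin -2.5 q [-0.36  0.13  1.81  0.    1.2  -2.17]
[-135, 0, 230] shift cm [-0.29 -0.6  -8.63]
[-140, 0, 150] shift cm [ 7.71 -0.09 -8.65]
axes: fx in tool [ 0.001 -0.999  0.043] fy [-0.     0.043  0.999]
```

```bash
python3 -m jog '[{"fingers":1.0,"x":0,"y":0,"z":-5,"spin":-2.5},{"fingers":1.0,"x":2,"y":0,"z":-8.6,"spin":-2.5},{"fingers":1.0,"x":6,"y":0,"z":-8.6,"spin":-2.5},{"fingers":1.0,"x":6,"y":0,"z":-8.6,"spin":-2.5}]'
python3 - <<'E'
from h import *
go([-140,0,90])
f=np.load('f.npy')
s=robot.observe();w=robot.read_camera("wrist");im=np.ascontiguousarray(w['color'][:,:,::-1])
T=np.eye(4);T[:3,:3]=Ro.from_euler('xyz',s['tool_rot']).as_matrix();T[:3,3]=s['tool_pos']
w['view']=np.linalg.inv(T@w['T_tool_cam'])
for P in([-104,0,96],[-104,18,96],[-104,-18,96],[31,31,120],[31,-31,120],[-31,31,120],[-31,-31,120],[96,40,70],[96,-40,70],[-88,0,78]):
    q=proj(w,f2w(f,P))[0];print(P,np.round(q))
    if abs(q).max()<2000: cv2.circle(im,tuple(int(v) for v in q),4,(0,255,0),1)
cv2.imwrite('pics/w1.png',im)
E
```

```text
time: 2.85
tool_pos: [0.4226, -0.1506, 0.3427]
tool_rot: [0.755, 1.565, 2.607]
contact_force: [0.2, 0.6, 0.6]
opening: 0.0002
t 2.85 tip in feeder mm [-142.7    3.4  164.7] toolx [-0.005  0.003 -1.   ] F [0.2 0.6 0.6] open 0.0
spin -0.3 q [-0.51  0.27  1.82  0.    1.06 -2.37]
[-140, 0, 90] shift cm [ 7.47 -0.31 -0.38]
axes: fx in tool [-0.004 -1.     0.006] fy [0.005 0.006 1.   ]
[-104, 0, 96] [314. 315.]
[-104, 18, 96] [344. 315.]
[-104, -18, 96] [285. 315.]
[31, 31, 120] [364. 524.]
[31, -31, 120] [268. 525.]
[-31, 31, 120] [366. 443.]
[-31, -31, 120] [264. 444.]
[96, 40, 70] [367. 530.]
[96, -40, 70] [267. 530.]
[-88, 0, 78] [315. 326.]
```

View pics/w1.png

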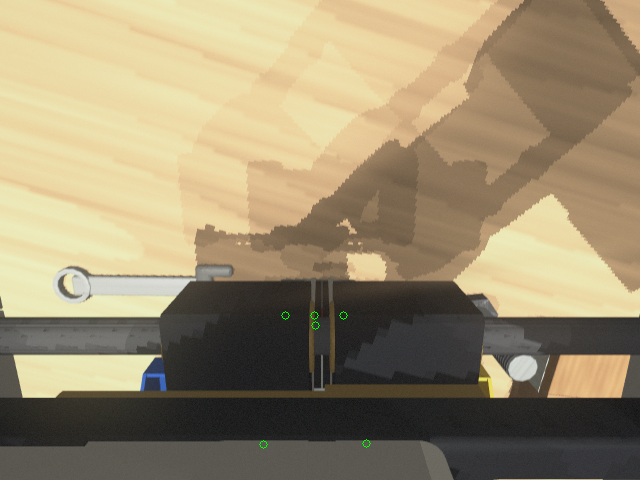

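The gripper hides the feeder from the wrist camera, but the spanner, bolt and bin edges sit where expected and nothing is under the fingers. I'll descend behind the knob and check with the fixed cameras.

```bash
python3 -m jog '[{"fingers":1.0,"x":4,"y":-0.2,"z":-0.3,"spin":0},{"fingers":1.0,"x":7.4,"y":-0.3,"z":-0.3,"spin":0},{"fingers":1.0,"x":7.4,"y":-0.3,"z":-0.3,"spin":0}]'
python3 - <<'E'
from h import *
go([-117,0,90])
f=np.load('f.npy');out=[]
for n,b in(("scene",(250,170,350,270)),("side",(310,180,410,280))):
    p=robot.read_camera(n);im=cv2.resize(p['color'][b[1]:b[3],b[0]:b[2],::-1],None,fx=4,fy=4,interpolation=cv2.INTER_CUBIC)
    for P in([-104,0,96],[-140,0,90]):
        q=(proj(p,f2w(f,P))[0]-b[:2]+.5)*4;cv2.circle(im,tuple(int(v) for v in q),3,(0,255,0),1)
    out.append(im)
cv2.imwrite('pics/c2.png',np.hstack(out))
E
```

```text
time: 3.28
tool_pos: [0.4271, -0.1522, 0.2708]
tool_rot: [0.735, 1.569, 2.588]
contact_force: [0.2, -0.0, -0.4]
opening: 0.0003
t 3.27 tip in feeder mm [-1.383e+02  1.000e-01  9.280e+01] toolx [-0.002  0.001 -1.   ] F [ 0.2 -0.  -0.4] open 0.0
spin -0.2 q [-0.51  0.38  1.9   0.    0.87 -2.37]
[-117, 0, 90] shift cm [ 0.27 -2.13 -0.01]
axes: fx in tool [-0.001 -1.     0.004] fy [0.002 0.004 1.   ]
```

View pics/c2.png

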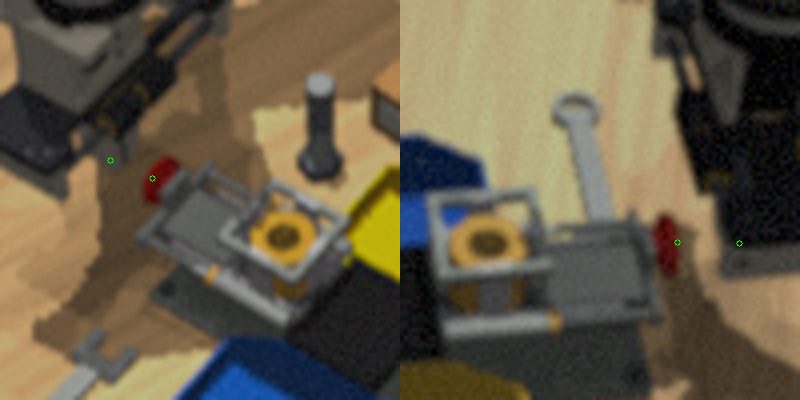

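The finger stands squarely behind the knob. Pressing now.

```bash
python3 -m jog '[{"fingers":1.0,"x":0,"y":-2,"z":0,"spin":0},{"fingers":1.0,"x":0,"y":-3.4,"z":0,"spin":0},{"fingers":1.0,"x":0,"y":-4.8,"z":0,"spin":0},{"fingers":1.0,"x":0,"y":-6.2,"z":0,"spin":0},{"fingers":1.0,"x":0,"y":-7.6,"z":0,"spin":0}]'; python3 -c "
from h import *
go([-53.5,0,92])"
```

```text
time: 4.0
tool_pos: [0.5, -0.1318, 0.2721]
tool_rot: [2.116, 1.569, -2.314]
contact_force: [-7.2, -5.3, 4.5]
opening: 0.0008
t 4.0 tip in feeder mm [-62.7  -1.4  94.1] toolx [-0.001 -0.002 -1.   ] F [-7.2 -5.3  4.5] open 0.001
spin -0.2 q [-0.41  0.48  1.72 -0.    0.94 -2.26]
[-53.5, 0, 92] shift cm [ 0.2  -0.92  0.14]
axes: fx in tool [-0.002 -1.     0.004] fy [-0.001  0.004  1.   ]
```

```bash
python3 -m jog '[{"fingers":1.0,"x":0,"y":-0.5,"z":0.1,"spin":0},{"fingers":1.0,"x":0,"y":-0.8,"z":0.1,"spin":0},{"fingers":1.0,"x":0,"y":-0.8,"z":0.1,"spin":0}]'; python3 -c "
from h import *
go([-53.5,0,92])"
```

```text
time: 4.38
tool_pos: [0.5072, -0.1288, 0.2718]
tool_rot: [2.207, 1.569, -2.223]
contact_force: [-5.4, -5.0, 0.9]
opening: 0.0006
t 4.38 tip in feeder mm [-54.9  -0.6  93.8] toolx [-0.001 -0.002 -1.   ] F [-5.4 -5.   0.9] open 0.001
spin -0.2 q [-0.39  0.49  1.71 -0.    0.95 -2.25]
[-53.5, 0, 92] shift cm [ 0.18 -0.14  0.06]
axes: fx in tool [-0.002 -1.     0.004] fy [-0.001  0.004  1.   ]
```

```bash
python3 -m jog '[{"fingers":1.0,"x":0,"y":-0.2,"z":0,"spin":0},{"fingers":1.0,"x":0,"y":-0.4,"z":0,"spin":0}]';  python3 -m jog '[{"fingers":1.0,"x":0,"y":-0.2,"z":0,"spin":0},{"fingers":1.0,"x":0,"y":-0.2,"z":0,"spin":0}]'; python3 -c "
from h import *
go([-53.5,0,92])"
```

```text
time: 4.62
tool_pos: [0.5098, -0.1281, 0.2718]
tool_rot: [1.655, 1.565, -2.774]
contact_force: [-18.4, -10.8, 9.8]
opening: 0.0003
time: 4.88
tool_pos: [0.5105, -0.1281, 0.2719]
tool_rot: [1.556, 1.561, -2.873]
contact_force: [-21.6, -11.9, 11.6]
opening: 0.0007
t 4.88 tip in feeder mm [-53.   -0.5  93.9] toolx [-0.01  -0.003 -1.   ] F [-21.6 -11.9  11.6] open 0.001
spin -0.2 q [-0.39  0.49  1.7  -0.01  0.96 -2.24]
[-53.5, 0, 92] shift cm [0.19 0.05 0.05]
axes: fx in tool [-0.01  -1.     0.004] fy [0.    0.004 1.   ]
```

The hard stop is reached, at about 24 N and exactly the expected travel. Withdrawing now, then lifting.

```bash
python3 -m jog '[{"fingers":1.0,"x":0,"y":2,"z":0,"spin":0},{"fingers":1.0,"x":0,"y":4,"z":0,"spin":0},{"fingers":1.0,"x":0,"y":6,"z":0,"spin":0},{"fingers":1.0,"x":0,"y":8.5,"z":0,"spin":0},{"fingers":1.0,"x":0,"y":8.5,"z":0,"spin":0}]'; python3 -m jog '[{"fingers":1.0,"x":-5,"y":1,"z":0,"spin":0},{"fingers":1.0,"x":-9,"y":1,"z":0,"spin":0}]';python3 - <<'E'
from h import *
go([55,62,180])
f=np.load('f.npy');out=[]
for n,b in(("scene",(260,190,360,290)),("side",(280,190,380,290))):
    p=robot.read_camera(n);im=cv2.resize(p['color'][b[1]:b[3],b[0]:b[2],::-1],None,fx=4,fy=4,interpolation=cv2.INTER_CUBIC)
    for P in([-104,0,96],[55,0,78]):
        q=(proj(p,f2w(f,P))[0]-b[:2]+.5)*4;cv2.circle(im,tuple(int(v) for v in q),3,(0,255,0),1)
    out.append(im)
cv2.imwrite('pics/c3.png',np.hstack(out))
E
```

```text
time: 5.5
tool_pos: [0.4312, -0.1506, 0.2719]
tool_rot: [-2.237, 1.569, -0.386]
contact_force: [0.8, -0.1, 0.4]
opening: 0.0002
time: 5.75
tool_pos: [0.4226, -0.1531, 0.3631]
tool_rot: [-2.217, 1.569, -0.364]
contact_force: [0.3, -0.5, -0.4]
opening: 0.0004
t 5.75 tip in feeder mm [-142.3    0.   185.1] toolx [ 0.002 -0.001 -1.   ] F [ 0.3 -0.5 -0.4] open 0.0
spin -0.3 q [-0.52  0.25  1.79  0.    1.11 -2.37]
[55, 62, 180] shift cm [  0.53 -19.7    6.29]
axes: fx in tool [ 0.002 -1.     0.005] fy [-0.001  0.005  1.   ]
```

View pics/c3.png

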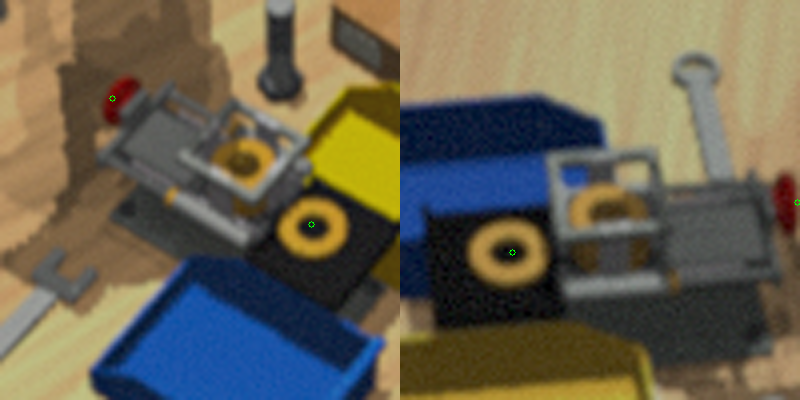

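The washer lies on the apron at about feeder (57, 0), scene crop (313,227). The knob is back at rest and the stack is in the magazine. Moving to the washer's left (+y) side.

```bash
python3 -m jog '[{"fingers":1.0,"x":0,"y":-5,"z":1.4,"spin":0},{"fingers":1.0,"x":0,"y":-10,"z":2.8,"spin":0},{"fingers":1.0,"x":0,"y":-15,"z":4.2,"spin":0},{"fingers":1.0,"x":0,"y":-19.9,"z":5.5,"spin":0},{"fingers":1.0,"x":2,"y":-19.9,"z":5.5,"spin":0}]'; python3 -c "
from h import *
go([57,54,74],[57,54,90])"
```

```text
time: 6.48
tool_pos: [0.601, -0.0423, 0.3411]
tool_rot: [-1.879, 1.566, -0.023]
contact_force: [-0.6, -0.9, -0.3]
opening: 0.0001
t 6.47 tip in feeder mm [ 60.6  55.8 163.1] toolx [ 0.005 -0.    -1.   ] F [-0.6 -0.9 -0.3] open 0.0
spin -0.1 q [-0.2   0.53  1.4   0.    1.21 -2.05]
[57, 54, 74] shift cm [ 8.91  0.41 -0.17]
[57, 54, 90] shift cm [ 7.31  0.4  -0.17]
axes: fx in tool [ 0.005 -1.     0.001] fy [-0.002  0.001  1.   ]
```

```bash
python3 -m jog '[{"fingers":1.0,"x":4,"y":0.2,"z":-0.1,"spin":0},{"fingers":1.0,"x":7,"y":0.2,"z":-0.1,"spin":0},{"fingers":1.0,"x":8.5,"y":0.2,"z":-0.1,"spin":0},{"fingers":1.0,"x":8.5,"y":0.2,"z":-0.1,"spin":0}]'
python3 - <<'E'
from h import *
go([57,40,74],[57,-30,74])
f=np.load('f.npy');out=[]
for n,b in(("scene",(260,190,360,290)),("side",(260,200,360,300))):
    p=robot.read_camera(n);im=cv2.resize(p['color'][b[1]:b[3],b[0]:b[2],::-1],None,fx=4,fy=4,interpolation=cv2.INTER_CUBIC)
    for P in([57,54,74],[57,0,78]):
        q=(proj(p,f2w(f,P))[0]-b[:2]+.5)*4;cv2.circle(im,tuple(int(v) for v in q),3,(0,255,0),1)
    out.append(im)
cv2.imwrite('pics/c4.png',np.hstack(out))
E
```

```text
time: 6.98
tool_pos: [0.5964, -0.0462, 0.255]
tool_rot: [0.985, 1.569, 2.838]
contact_force: [0.4, 0.5, -0.1]
opening: 0.0005
t 6.97 tip in feeder mm [54.1 53.9 77. ] toolx [-0.001  0.    -1.   ] F [ 0.4  0.5 -0.1] open 0.0
spin -0.3 q [-0.21  0.62  1.5   0.    1.02 -2.06]
[57, 40, 74] shift cm [ 0.3  -0.3  -1.38]
[57, -30, 74] shift cm [ 0.29 -0.33 -8.38]
axes: fx in tool [-0.001 -1.     0.004] fy [0.001 0.004 1.   ]
```

View pics/c4.png

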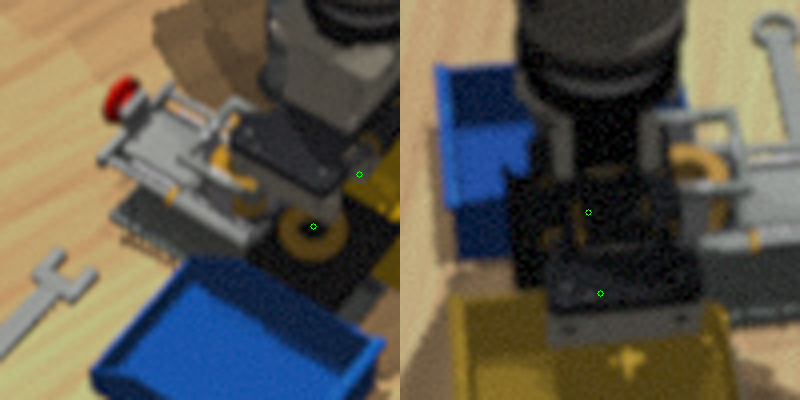

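The fingers stand left of the washer. I'll lower another 3.5 mm and push slowly toward the blue bin (tool -z).

```bash
python3 -m jog '[{"fingers":1.0,"x":0.35,"y":-0.3,"z":0,"spin":0},{"fingers":1.0,"x":0.35,"y":-0.3,"z":-0.5,"spin":0},{"fingers":1.0,"x":0.35,"y":-0.3,"z":-1.3,"spin":0},{"fingers":1.0,"x":0.35,"y":-0.3,"z":-2.1,"spin":0},{"fingers":1.0,"x":0.35,"y":-0.3,"z":-2.9,"spin":0}]'; python3 -c "
from h import *
go([57,-26,74])"; python3 -m jog '[{"fingers":1.0,"x":0,"y":0,"z":-1,"spin":0},{"fingers":1.0,"x":0,"y":0,"z":-2,"spin":0},{"fingers":1.0,"x":0,"y":0,"z":-3,"spin":0},{"fingers":1.0,"x":0,"y":0,"z":-4,"spin":0},{"fingers":1.0,"x":0,"y":0,"z":-5,"spin":0}]'; python3 -c "
from h import *
go([57,-26,74])"
```

```text
time: 7.7
tool_pos: [0.6073, -0.0743, 0.2523]
tool_rot: [-1.188, 1.571, 0.664]
contact_force: [-0.8, 0.4, 1.0]
opening: 0.0003
t 7.7 tip in feeder mm [56.8 23.7 74.3] toolx [ 0.  0. -1.] F [-0.8  0.4  1. ] open 0.0
spin -0.3 q [-0.25  0.65  1.46  0.    1.03 -2.1 ]
[57, -26, 74] shift cm [ 0.03 -0.04 -4.97]
axes: fx in tool [ 0.    -1.     0.005] fy [0.    0.005 1.   ]
time: 8.32
tool_pos: [0.6212, -0.1222, 0.2523]
tool_rot: [-1.379, 1.571, 0.473]
contact_force: [-0.4, 1.0, 2.0]
opening: 0.0008
t 8.32 tip in feeder mm [ 56.7 -26.2  74.3] toolx [ 0.  0. -1.] F [-0.4  1.   2. ] open 0.001
spin -0.3 q [-0.32  0.68  1.39  0.    1.07 -2.17]
[57, -26, 74] shift cm [ 0.03 -0.03  0.02]
axes: fx in tool [ 0.    -1.     0.005] fy [0.    0.005 1.   ]
```

Run:
```python
from h import *
out=[]
for n,b in(("scene",(260,200,360,320)),("side",(260,190,360,310))):
    p=robot.read_camera(n);out.append(cv2.resize(p['color'][b[1]:b[3],b[0]:b[2],::-1],None,fx=4,fy=4,interpolation=cv2.INTER_CUBIC))
cv2.imwrite('pics/c5.png',np.hstack(out));print(robot.observe()['contact_force'])
```

```text
[ 0.82230417  0.05927303 -0.16914699]
```

View pics/c5.png

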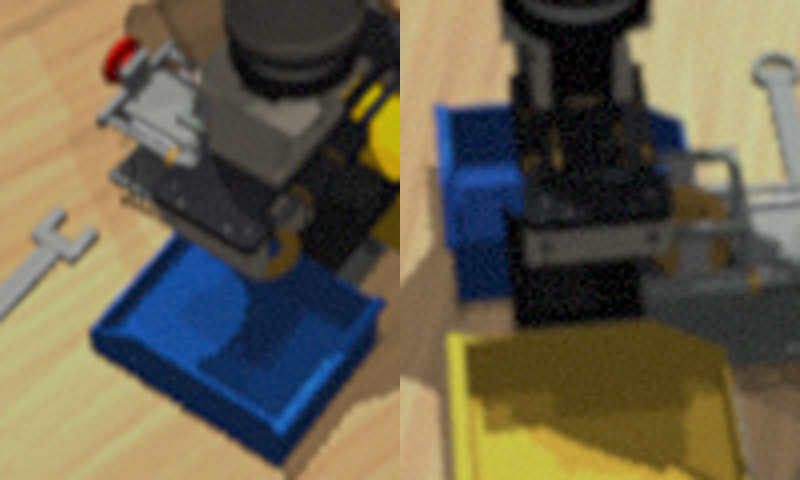

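The washer has gone over the edge (scene crop (280,250)) but seems to be leaning against the finger or edge. I'll push slightly further at the same height, then lift and look.

```bash
python3 -m jog '[{"fingers":1.0,"x":0,"y":0,"z":-0.7,"spin":0},{"fingers":1.0,"x":0,"y":0,"z":-1.4,"spin":0},{"fingers":1.0,"x":0,"y":0,"z":-1.4,"spin":0}]'; python3 -m jog '[{"fingers":1.0,"x":-4,"y":0,"z":0,"spin":0},{"fingers":1.0,"x":-9,"y":0,"z":0,"spin":0},{"fingers":1.0,"x":-14,"y":0,"z":3,"spin":0},{"fingers":1.0,"x":-14,"y":3,"z":9,"spin":0},{"fingers":1.0,"x":-14,"y":6,"z":14,"spin":0}]';python3 - <<'E'
from h import *
go([0,0,0])
out=[]
for n,b in(("scene",(260,200,360,320)),("side",(260,190,360,310))):
    p=robot.read_camera(n);out.append(cv2.resize(p['color'][b[1]:b[3],b[0]:b[2],::-1],None,fx=4,fy=4,interpolation=cv2.INTER_CUBIC))
cv2.imwrite('pics/c6.png',np.hstack(out))
E
```

```text
time: 8.8
tool_pos: [0.625, -0.1355, 0.2522]
tool_rot: [-2.066, 1.571, -0.214]
contact_force: [0.2, 0.2, 0.2]
opening: 0.0005
time: 9.43
tool_pos: [0.5274, -0.0161, 0.3927]
tool_rot: [-1.725, 1.569, 0.127]
contact_force: [0.3, 1.4, 0.6]
opening: 0.0007
t 9.43 tip in feeder mm [ -3.1 102.  214.7] toolx [ 0.002  0.    -1.   ] F [0.3 1.4 0.6] open 0.001
spin -0.3 q [-0.18  0.36  1.54  0.    1.25 -2.03]
[0, 0, 0] shift cm [ 21.48  -0.33 -10.19]
axes: fx in tool [ 0.002 -1.     0.005] fy [-0.     0.005  1.   ]
```

View pics/c6.png

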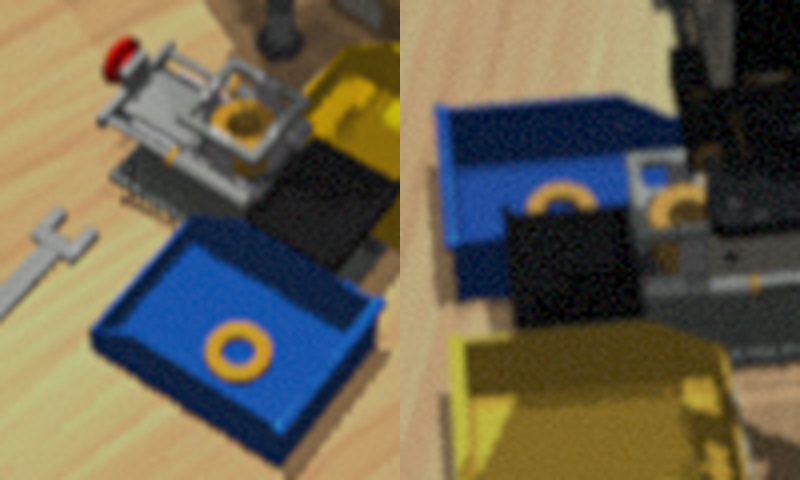

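The washer lies flat on the blue bin's floor, at scene crop (240,350). The apron is empty, the remaining stack is in the magazine, the knob is at rest and the bins look unmoved. The robot is clear, so I'm handing in.

```bash
python3 -c "
from cell import robot
print(robot.observe()['contact_force']);print(robot.hand_in())"
```

```text
[ 0.32178636 -0.39211322  0.04147045]
the job is handed in; nothing more can be done
None
```

The job is done and handed in at about 9.5 s on the robot's clock; no verdict was reported.

- **Press:** I pressed the smaller feeder's knob once. It met the hard stop after the expected travel of about 60 mm, at about 24 N. I then backed off, and the picture showed the knob at rest and one washer on the apron.
- **Push:** With closed fingers I pushed that washer off the apron's right-hand edge. At first it seemed to hang or lean at the edge, so I pushed another 14 mm at the same height, and it dropped.
- **Last check:** The last picture shows:
    - the washer flat in the blue bin, with the apron clear and the rest of the stack in the magazine;
    - the knob back at rest and the bins looking unmoved;
    - the arm well clear, reading only about 0.5 N, which is noise.

I did not measure the bins' positions or count the washers left in the magazine; both were judged by eye. In the last picture the robot's shadow and the crop hid part of the yellow bin. The spanner and bolt looked untouched in what showed, and the carton was barely in view.

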